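# Set the clock to the hour and start it

### The job

The wall clock lying face up on the test stand is to be set for the time signal: with one fingertip, gently push its minute hand clockwise until it points at the red double mark (twelve o'clock), without running past it. Then push the red pin of the start lever beside the dial over from the red dot to the green dot. Push only, pinch and lift nothing, and leave the screwdriver stand, the two jars and the loupe where they are.

Things in the scene. Friction and masses are not known exactly. Their poses are not given: they have to be found in the camera images.
- clock: wall clock of 250 mm diameter face up on an grey metal test stand, fixed to the bench. Origin on the bench surface under the dial centre; its x axis points from the dial centre to twelve o'clock, y to nine o'clock, z up. White dial, flat, top at 45 mm; no glass, no hour hand. Stand plate 20 mm high, 270 x 270 mm about the centre, with a 170 mm wide tongue reaching 215 mm from the centre on the six o'clock side, where the start lever sits.
- clock_center (a point): axis of the minute hand at the hand's mid-thickness, 60.5 mm above the bench; the brass hub is 24 mm in diameter, top at 66 mm
- twelve (a point): middle of the red double mark for twelve o'clock on the dial (two red bars 26 x 7 mm side by side), 101 mm from the dial centre; the other marks are black
- minute_tip (a point): outer end of the blue minute hand, 108 mm from the axis. The hand is a straight bar 10 mm wide (5 mm wide over its outer 18 mm) and 5 mm thick, from 58 to 63 mm above the bench, so 13 mm of free space lies between it and the dial; a tail reaches 15 mm behind the axis. It turns only about the vertical axis.
- minute_hand (a joint): angle of the minute hand in rad, growing clockwise seen from above: 0 = at six o'clock (a stop: it cannot go back beyond), 1.571 = at nine, 3.1416 = at twelve. It starts somewhere from 0.45 to 2.0. It turns with friction (about 1 N at 75 mm from the axis) and stays where it is left.
- lever_pivot (a point): pivot axis of the start lever, 165 mm from the dial centre towards six and 35 mm towards three; 36 mm above the bench, its boss ends at 44 mm
- lever_pin (a point): centre of the top of the upright red pin (14 mm diameter, from 36 to 66 mm above the bench) at the end of the flat steel start lever, 60 mm from the pivot; the lever's arm is 12 mm wide, 34 to 40 mm above the bench, and ends 5 mm beyond the pin's axis
- lever (a joint): angle of the start lever in rad, 0 = pointing at the red dot (starts 0 to 0.12), 0.9 = pointing at the green dot, stop at 1.0; grows clockwise seen from above, so the pin moves towards the dial and is pushed from its side away from the dial. Friction about 1.5 N at the pin; it stays where it is left.
- red_dot (a point): 12 mm red dot on the stand plate (top 21 mm above the bench), 74 mm from the lever's pivot, just beyond the end of the lever when that stands at 0
- green_dot (a point): 12 mm green dot on the stand plate, 74 mm from the lever's pivot, nearer the dial: where the lever has to point
- driver_stand: bystander: turning stand of 72 mm diameter with six small screwdrivers, 110 mm high, loose; origin under its centre. It stands beyond the twelve o'clock side of the clock.
- red_jar: bystander: small glass jar with red cap, 29 mm diameter, 50 mm high, loose; origin under its centre
- blue_jar: bystander: small glass jar with blue cap, 29 mm diameter, 50 mm high, loose; origin under its centre
- loupe: bystander: black eye loupe, 34 mm diameter, 23 mm high, loose; origin under its centre

How it is judged:
On the way, in this order (a step that is already met when the one before it is completed fails the run):
1. the minute hand points at twelve and rests there (value of joint minute_hand between 3.04159 and 3.24159 rad and velocity of joint minute_hand below 0.1 rad/s), for 0.2 s.
2. then the start lever is pushed over to the green dot (value of joint lever above 0.75 rad), for 0.2 s.
At the end, for the whole second after the job is handed in: The minute hand rests within 0.1 rad of twelve, the start lever stands at the green dot (0.75 rad or more), and the stand, jars and loupe are within 15 mm of where they began (value of joint minute_hand between 3.04159 and 3.24159 rad and value of joint lever above 0.75 rad and velocity of joint minute_hand between -0.05 and 0.05 rad/s and distance of each of driver_stand, red_jar, blue_jar, loupe from where it was at the start of the episode below 0.015 m); the robot touches nothing.
It fails at once if the minute hand is pushed more than 0.15 rad past twelve (value of joint minute_hand above 3.29159 rad).
It fails at once if the minute hand is pinched or pushed hard (over 15 N) (contact force between the fingers and minute_hand above 15 N).
It fails at once if the start lever is pinched or pushed hard (over 25 N) (contact force between the fingers and lever above 25 N).
It fails at once if the screwdriver stand, a jar or the loupe is moved or lifted (over 15 mm) (distance of any of driver_stand, red_jar, blue_jar, loupe from where it was at the start of the episode above 0.015 m).
It also fails if it takes over 64 s, if anything falls off the work surface, if the arm or the gripper's body presses on something with over 40 N, if the wrist force passes 120 N, or if a joint passes its speed limit or range.

### The arm

A 6-joint arm with a two-finger parallel gripper is mounted at the origin on the work surface. World frame = base frame: x ahead of the robot, y to its left, z up, the work surface at z = 0. Lengths are in m, angles in rad, forces in N, time in s.
With the tool pointing down it reaches from about 0.275 to 1 m from the base axis. Payload 8.4 kg.
Tool frame: the origin (TCP) lies on the centre line of the jaws, within the pads' length; the fingertips stand 17 mm ahead of it and the grasp point (between the pads) lies 2 mm behind it (bot.tcp_to_tips is the y of the fingertips in the tool frame, in m); y points along the fingers, z is the direction in which the jaws open and shut, and the axes are right-handed (so a half turn about y gives the same grasp; the last joint's range is limited). The gripper opens to 85 mm and grips with 20 to 120 N. Pads are 22 mm wide; open, the fingers measure 114 mm over their backs; the gripper's body (76 mm by 85 mm) begins 54 mm behind the grasp point. The pads swing forward as they close: fully open they stand 13 mm farther back than shut.
Start: joints at [1.119, 0.353, 1.633, -0, 1.155, -0.002], TCP at [0.272, 0.563, 0.223] pointing down, gripper open.
Joint ranges: [-2.63, 2.63], [-0.92, 2.1], [0.06, 2.66], [-1.3, 4.44], [0, 2.69], [-3.02, 3.02]. Speed limits (rad/s): [2.22, 2.22, 2.79, 3.14, 3.14, 3.14].

### API

Orientations are given as a unit quaternion [x, y, z, w].
In Python, from workcell import bot, hand, kinematics, get_obs, vision, hand_in gives the robot as it stands. The module is installed in compiled form; this text tells all that it offers. Calls block until the motion is done:
- bot.reach(position, orientation): joint-space move of the TCP to a pose.
- bot.servo_line(position, ori=None, velocity=0.15): straight line of the TCP; ori=None keeps the orientation; velocity is the mean speed in m/s.
- bot.goto_joints(angles): joint-space move.
- hand.move_gripper(opening, strength=None): finger opening in m; strength is the grip in N (None keeps the last); returns when the fingers have stopped.
- bot.dwell(seconds).
- kinematics.solve_ik(position, orientation): joint angles nearest the present ones, or None.
- get_obs(): the state.
- vision.read_camera(name): name is "scene" or "top" or "wrist"; returns a dict with "frame" (384x512x3 uint8, red, green, blue), "intrinsics" (3x3 intrinsics, pixels), "dist" ([k1, k2, p1, p2, k3] as OpenCV has them; the pictures are not rectified), "view" (4x4, takes a point from world to camera coordinates). Camera axes: x right, y down, z forward; pixel columns grow to the right and rows downward; lengths in m; the calibration is good to about 2 mm. A picture is of the moment at which its call begins. There is no depth.
A pose or a line that the arm cannot do raises bot.IKError and nothing moves.
- hand_in(): hands the job in, once; it reports no verdict.
The state is a dict: "time_s": time; "joint_pos": joint angles; "joint_vel": joint speeds; "joint_efforts": joint torques, N m; "position": TCP position; "orientation": TCP orientation; "wrist_force": force on the tool from outside, world axes, zero at the start; "ft_torque": the same for the moment, N m; "gripper_width": finger opening in m.
Only numpy, scipy, OpenCV 4.12 (cv2) and the standard library are available. Lean on these libraries where they do the work, as an engineer would, in place of code of your own. Each camera call takes 0.05 s, during which the arm holds its last target.

## Working session

There is one attempt and no reset: what is moved stays moved. The work goes in short steps, each a Python script; the robot and the scene stay as the last script left them, time stands still between calls to the robot, and variables do not carry over. Pictures are saved under pics/ and viewed, and the job is handed in when it is done.

```bash
mkdir -p pics
cat > h.py <<'E'
import numpy as np, cv2
from workcell import bot, hand, kinematics, get_obs, vision, hand_in
def snap(cam,name,crop=None,scale=1):
    r=vision.read_camera(cam); im=r["frame"][:,:,::-1].copy()
    if crop: x0,y0,x1,y1=crop; im=im[y0:y1,x0:x1]
    if scale!=1: im=cv2.resize(im,None,fx=scale,fy=scale,interpolation=cv2.INTER_CUBIC)
    cv2.imwrite("pics/"+name+".png",im); return r
def pix2w(r,uv,z):
    K=np.array(r["intrinsics"],float);d=np.array(r["dist"],float);V=np.array(r["view"])
    p=cv2.undistortPoints(np.array(uv,float).reshape(-1,1,2),K,d).reshape(-1,2)
    R=V[:3,:3];t=V[:3,3];c=-R.T@t
    out=[]
    z=np.broadcast_to(z,len(p))
    for (a,b),zz in zip(p,z):
        v=R.T@np.array([a,b,1.]); out.append(c+v*(zz-c[2])/v[2])
    return np.array(out)
def w2pix(r,P):
    V=np.array(r["view"]);rv=cv2.Rodrigues(V[:3,:3])[0]
    return cv2.projectPoints(np.array(P,float).reshape(-1,1,3),rv,V[:3,3],np.array(r["intrinsics"],float),np.array(r["dist"],float))[0].reshape(-1,2)
E
python3 - <<'E'
from h import *
import pickle
for c in ["scene","top","wrist"]:
    r=snap(c,c+"0"); pickle.dump(r,open(c+"0.pkl","wb")); V=np.array(r["view"]); print(c,-V[:3,:3].T@V[:3,3])
o=get_obs();print(o["time_s"],o["position"],o["orientation"],o["gripper_width"],bot.tcp_to_tips)
E
```

```text
scene [ 0.80300605 -0.37245067  0.81659771]
top [0.32498617 0.03854302 1.2492668 ]
wrist [0.20249239 0.59516803 0.37302747]
0.15 [0.2715658  0.56248288 0.22292284] [ 0.68967852 -0.15778556  0.15761136 -0.68891648] 0.08531765514603284 0.017
```

View pics/top0.png

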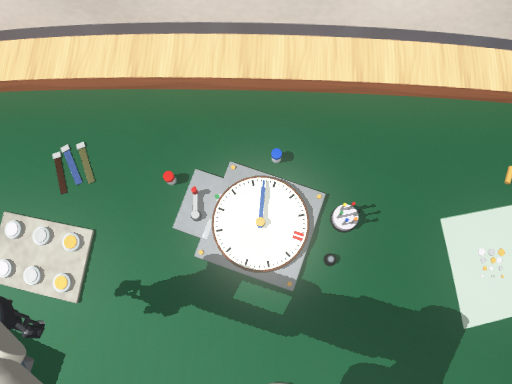

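View pics/scene0.png

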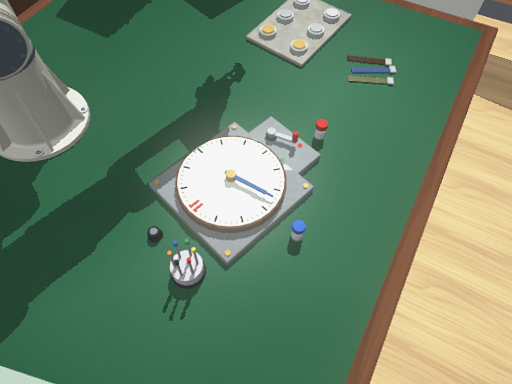

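Run:
```python
import cv2
im=cv2.imread("pics/top0.png")
cv2.imwrite("pics/top0c.png",cv2.resize(im[135:300,155:370],None,fx=3.6,fy=3.6,interpolation=cv2.INTER_CUBIC))
im=cv2.imread("pics/scene0.png")
cv2.imwrite("pics/scene0c.png",cv2.resize(im[105:295,130:345],None,fx=3.1,fy=3.1,interpolation=cv2.INTER_CUBIC))
```

```text
(no output)
```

View pics/top0c.png

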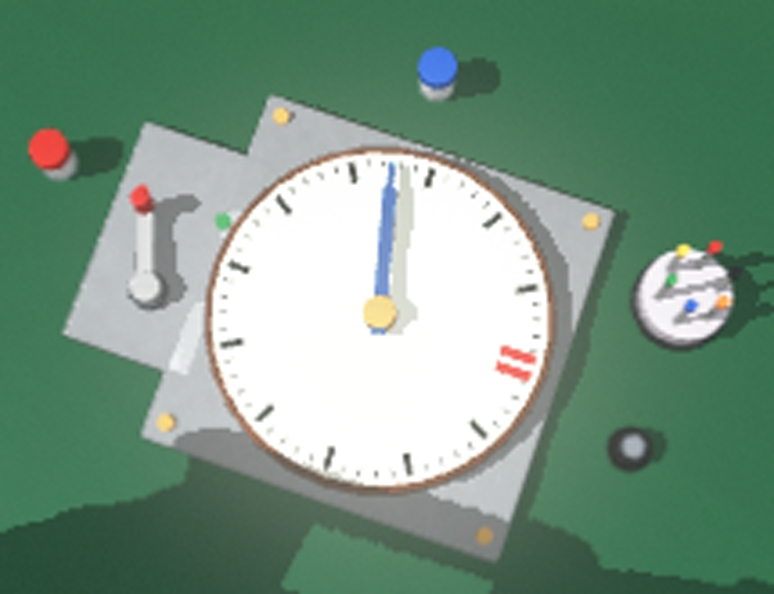

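View pics/scene0c.png

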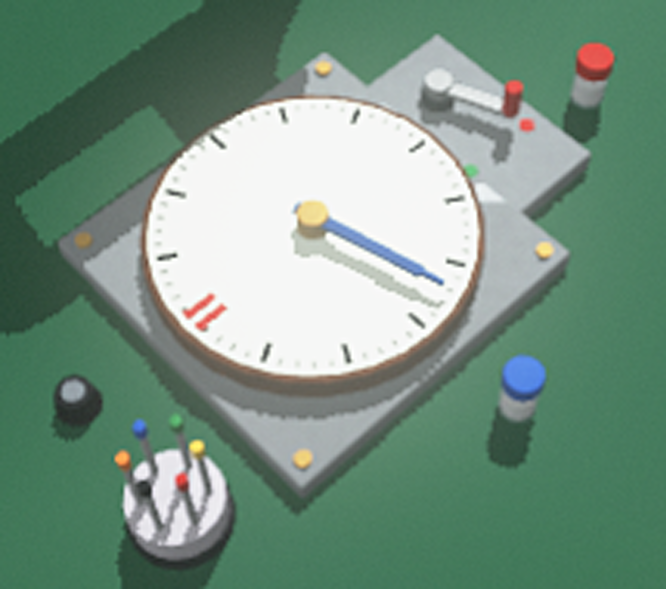

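Run:
```python
import pickle
from h import *
t=pickle.load(open("top0.pkl","rb"));s=pickle.load(open("scene0.pkl","rb"))
T=dict(hub=((379,312),.066),twelve=((516,364),.045),tip=((391,165),.0605),pin=((139,191),.066),piv=((148,289),.044),green=((223,221),.021),redjar=((49,148),.05),bluejar=((437,66),.05),driver=((683,300),.03),loupe=((631,446),.023))
S=dict(hub=((312,214),.066),twelve=((205,312),.045),tip=((441,282),.0605),pin=((514,86),.066),piv=((437,77),.044),green=((470,172),.021),reddot=((527,125),.021),redjar=((595,55),.05),bluejar=((524,372),.05),loupe=((74,388),.023))
A={}
for k,(p,z) in T.items(): A[k]=pix2w(t,[(155+(p[0]-1.3)/3.6,135+(p[1]-1.3)/3.6)],z)[0]; print("T",k,A[k].round(4))
B={}
for k,(p,z) in S.items(): B[k]=pix2w(s,[(130+(p[0]-1)/3.1,105+(p[1]-1)/3.1)],z)[0]; print("S",k,B[k].round(4))
for D in(A,B):
    d=D["twelve"]-D["hub"];e=D["tip"]-D["hub"];print(np.linalg.norm(d[:2]),np.linalg.norm(e[:2]),np.degrees(np.arctan2(d[1],d[0])),np.degrees(np.arctan2(e[1],e[0])), np.linalg.norm((D["pin"]-D["piv"])[:2]),np.linalg.norm((D["piv"]-D["hub"])[:2]))
```

```text
T hub [0.5234 0.0614 0.066 ]
T twelve [ 0.4926 -0.0354  0.045 ]
T tip [0.6301 0.0562 0.0605]
T pin [0.605  0.2336 0.066 ]
T piv [0.5389 0.2265 0.044 ]
T green [0.5948 0.1779 0.021 ]
T redjar [0.6391 0.304  0.05  ]
T bluejar [0.7078 0.0252 0.05  ]
T driver [ 0.544  -0.1558  0.03  ]
T loupe [ 0.439  -0.1196  0.023 ]
S hub [0.526  0.0573 0.066 ]
S twelve [ 0.4943 -0.0373  0.045 ]
S tip [0.6301 0.0541 0.0605]
S pin [0.6014 0.2318 0.066 ]
S piv [0.5389 0.2287 0.044 ]
S green [0.596  0.1749 0.021 ]
S reddot [0.6151 0.2373 0.021 ]
S redjar [0.6394 0.3036 0.05  ]
S bluejar [0.7086 0.0239 0.05  ]
S loupe [ 0.4394 -0.1212  0.023 ]
0.10155585592827444 0.10676114224016015 -107.65377622518501 -2.762397632362289 0.06654705134521585 0.16583353056631728
0.09969645948268079 0.1042172360635577 -108.52177634727327 -1.7255953017984904 0.0625512677733025 0.1718858945350267
```

```bash
cat >> h.py <<'E'
from scipy.spatial.transform import Rotation as Ro
C=np.array([0.5245,0.0595]); A12=np.radians(-108.1)
def ori(phi,flip=1):
    z=flip*np.array([np.cos(phi),np.sin(phi),0]); y=np.array([0,0,-1.]); x=np.cross(y,z)
    return Ro.from_matrix(np.c_[x,y,z]).as_quat()
def push(c,phi,r,off,z):   # phi = bar direction; tool centre off behind (ccw side)
    u=np.array([np.cos(phi),np.sin(phi)]);n=np.array([-u[1],u[0]])
    p=c+r*u+off*n; return [p[0],p[1],z]
E
python3 - <<'E'
from h import *
print(Ro.from_quat(get_obs()["orientation"]).as_matrix().round(2))
for f in(1,-1):
    for d in (20,-2,-40,-75,-110):
        q=kinematics.solve_ik(push(C,np.radians(d),.07,.016,.07),ori(np.radians(d),f)); print(f,d,None if q is None else np.round(q,2))
    for d in (5,-20,-50):
        q=kinematics.solve_ik(push(np.array([.541,.2275]),np.radians(d),.06,.018,.065),ori(np.radians(d),f)); print(' lev',f,d,None if q is None else np.round(q,2))
E
```

```text
[[ 0.9  -0.    0.43]
 [-0.43 -0.    0.9 ]
 [ 0.   -1.   -0.  ]]
1 20 [ 0.16  0.49  1.82 -0.    0.83 -0.18]
1 -2 [ 0.12  0.5   1.81 -0.    0.84  0.15]
1 -40 [ 0.04  0.48  1.83 -0.    0.83  0.74]
1 -75 [-0.01  0.44  1.9  -0.    0.8   1.3 ]
1 -110 [-0.03  0.39  1.99 -0.    0.76  1.89]
 lev 1 5 [ 0.39  0.56  1.69 -0.    0.88  0.31]
 lev 1 -20 [ 0.35  0.56  1.71 -0.    0.88  0.7 ]
 lev 1 -50 [ 0.31  0.53  1.75 -0.    0.86  1.18]
-1 20 [ 0.16  0.49  1.82 -0.    0.83  2.96]
-1 -2 [ 0.12  0.5   1.81 -0.    0.84 -2.99]
-1 -40 [ 0.04  0.48  1.83 -0.    0.83 -2.4 ]
-1 -75 [-0.01  0.44  1.9  -0.    0.8  -1.84]
-1 -110 [-0.03  0.39  1.99 -0.    0.76 -1.25]
 lev -1 5 [ 0.39  0.56  1.69 -0.    0.88 -2.83]
 lev -1 -20 [ 0.35  0.56  1.71 -0.    0.88 -2.44]
 lev -1 -50 [ 0.31  0.53  1.75 -0.    0.86 -1.96]
```

Run:
```python
from h import *
hand.move_gripper(0.0,20)
ph=np.radians(-2.2); 
bot.reach(push(C,ph,.07,.040,.18),ori(ph))
bot.servo_line(push(C,ph,.07,.040,.092))
o=get_obs();print(o["time_s"],o["position"],o["gripper_width"],bot.tcp_to_tips,o["wrist_force"])
snap("scene","s1",(130,60,345,250),3.1);snap("top","t1",(155,135,370,300),3.6); snap("wrist","w1")
```

```text
3.7 [0.5964757  0.09712639 0.09259821] 0.00023185500633718096 0.017 [-0.05376754  0.12371597  0.56434596]
```

View pics/s1.png

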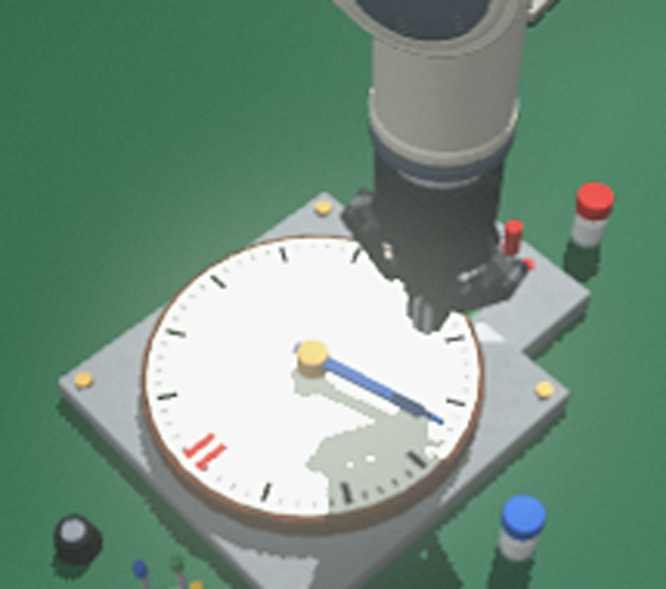

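View pics/w1.png

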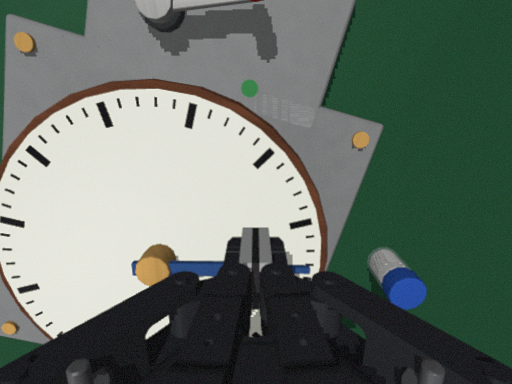

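View pics/t1.png

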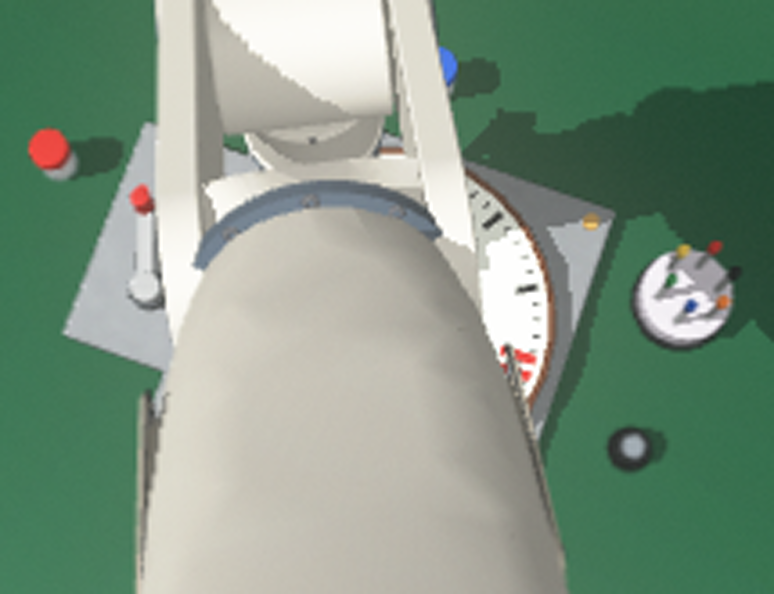

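Run:
```python
from h import *
o=get_obs();p=np.array(o["position"]);R=Ro.from_quat(o["orientation"]).as_matrix()
s=vision.read_camera("scene");w=vision.read_camera("wrist")
for L in (.017,.03):
  for dx in(-.011,.011):
    for dz in (-.012,0,.012):
      P=p+R@np.array([dx,L,dz]);a=w2pix(s,P)[0];print(L,dx,dz,P.round(3),((a-[130,60])*3.1+1).round(),w2pix(w,P)[0].round())
```

```text
0.017 -0.011 -0.012 [0.585 0.108 0.076] [420. 326.] [238. 207.]
0.017 -0.011 0 [0.597 0.108 0.076] [435. 333.] [258. 207.]
0.017 -0.011 0.012 [0.609 0.108 0.076] [450. 341.] [278. 207.]
0.017 0.011 -0.012 [0.584 0.086 0.076] [405. 348.] [239. 240.]
0.017 0.011 0 [0.596 0.086 0.076] [420. 356.] [258. 240.]
0.017 0.011 0.012 [0.608 0.086 0.076] [435. 363.] [277. 240.]
0.03 -0.011 -0.012 [0.585 0.108 0.063] [420. 337.] [239. 199.]
0.03 -0.011 0 [0.597 0.108 0.063] [434. 344.] [258. 199.]
0.03 -0.011 0.012 [0.609 0.108 0.063] [449. 351.] [277. 199.]
0.03 0.011 -0.012 [0.584 0.086 0.063] [404. 359.] [240. 231.]
0.03 0.011 0 [0.596 0.086 0.063] [419. 366.] [258. 231.]
0.03 0.011 0.012 [0.608 0.086 0.063] [434. 373.] [276. 231.]
```

Run:
```python
import cv2
im=cv2.imread("pics/w1.png");cv2.imwrite("pics/w1c.png",cv2.resize(im[200:330,170:340],None,fx=4.4,fy=4.4,interpolation=cv2.INTER_CUBIC))
```

```text
(no output)
```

View pics/w1c.png

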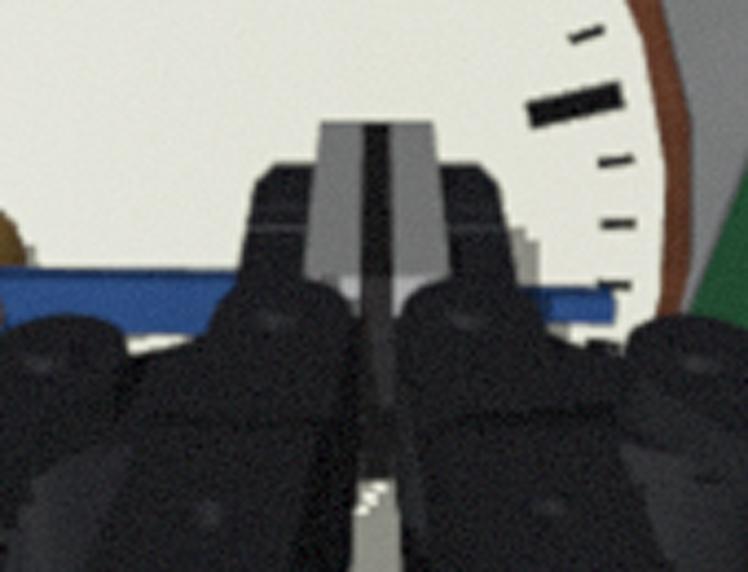

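Run:
```python
from h import *
w=vision.read_camera("wrist");V=np.array(w["view"]);print((-V[:3,:3].T@V[:3,3]).round(4));print(V[:3,:3].round(3))
print(w2pix(w,[[C[0],C[1],.066],[.595,.177,.021],[.6301,.055,.0605],[.708,.0245,.05]]))
print(pix2w(w,[(152,268),(250,88),(309,269),(405,288)],[.066,.021,.0605,.05]).round(4))
s=snap("scene","s1b",(230,110,310,180),8)
print(get_obs()["time_s"])
```

```text
[0.5973 0.1716 0.2432]
[[ 0.999 -0.039  0.003]
 [-0.038 -0.955  0.293]
 [-0.009 -0.293 -0.956]]
[[153.10988809 272.45985927]
 [250.48988042  86.91490216]
 [307.90406835 268.00103056]
 [408.80642157 292.45789885]]
[[0.5242 0.0629 0.066 ]
 [0.5946 0.1763 0.021 ]
 [0.6309 0.0542 0.0605]
 [0.7048 0.0285 0.05  ]]
4.05
```

View pics/s1b.png

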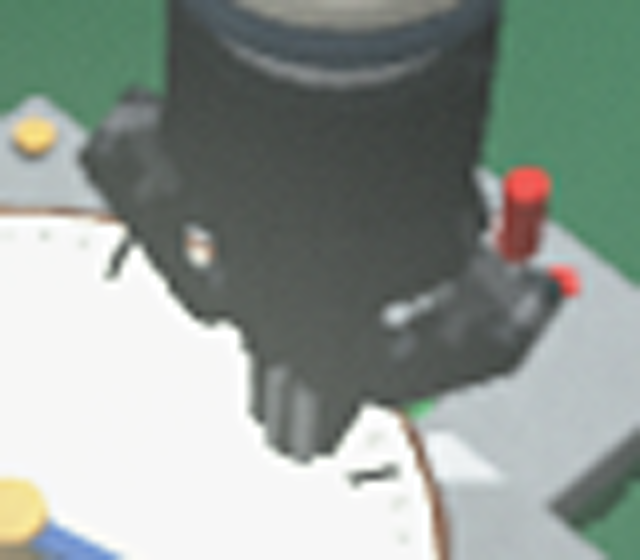

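Run:
```python
from h import *
o=get_obs();p=np.array(o["position"])
for z in (.084,.076):
    bot.servo_line([p[0],p[1],z],velocity=.05); o=get_obs();print(o["position"],o["wrist_force"],o["gripper_width"])
    if abs(o["wrist_force"][2])>3: break
snap("scene","s2",(220,110,320,190),7);snap("wrist","w2",(100,100,400,330),2.6)
```

```text
[0.59587008 0.09666733 0.08337997] [-0.22119331  1.00220202  0.17657275] -0.0001706846255181753
[0.5959699  0.09671831 0.07546227] [ 0.24621181 -0.79497204 -1.12083921] 0.0003238933363468412
```

View pics/s2.png

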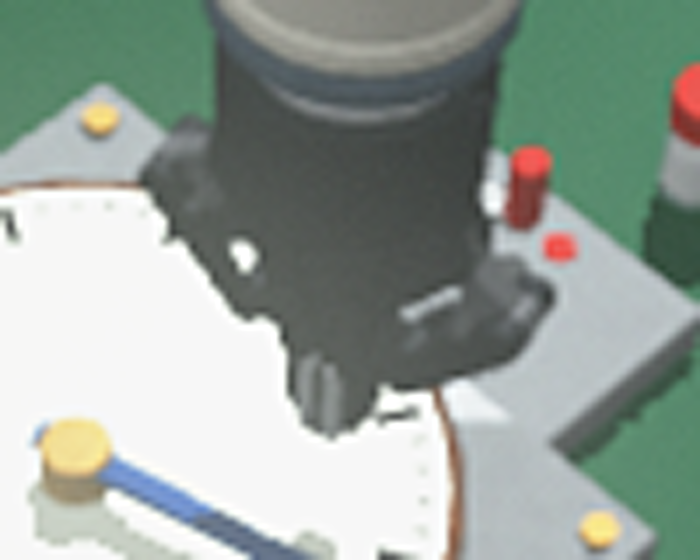

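View pics/w2.png

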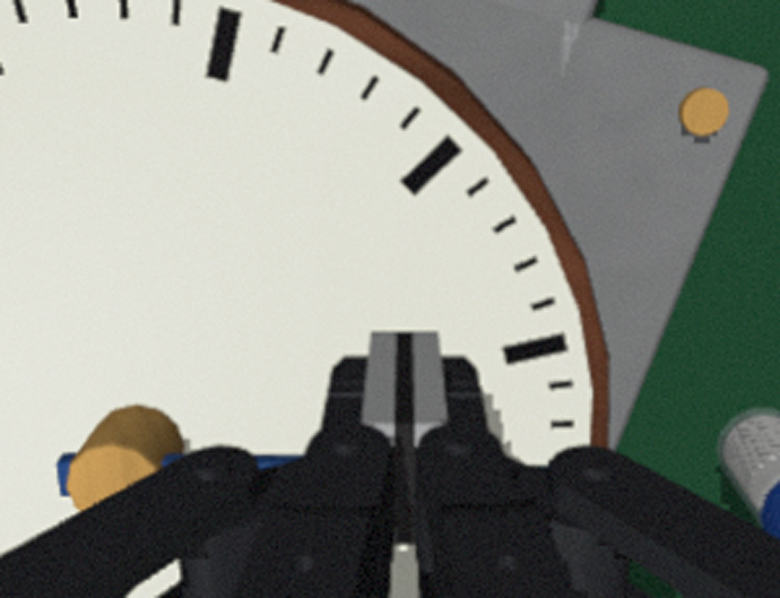

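Run:
```python
from h import *
o=get_obs();p=np.array(o["position"])
for z in (.071,.067,.063):
    bot.servo_line([p[0],p[1],z],velocity=.04); bot.dwell(.1);o=get_obs();print(o["position"],o["wrist_force"],o["joint_efforts"])
    if abs(o["wrist_force"][2])>4: break
print(o["time_s"])
snap("scene","s3",(220,110,320,190),7);snap("wrist","w3",(100,100,400,330),2.6)
```

```text
[0.59628606 0.09674263 0.07094385] [ 0.11977786  0.58548207 -0.09639875] [ 3.79981766e-04 -6.27575612e+01 -2.63908213e+01  7.38821399e-06
  4.55627989e-03 -1.12558455e-04]
[0.59628935 0.09675853 0.06694   ] [ 0.26697637 -0.04308573  0.56391984] [-2.90197395e-04 -6.29366612e+01 -2.61818165e+01  2.60042202e-05
  3.75199656e-03 -1.39916747e-04]
[0.59630429 0.09678226 0.06295056] [-0.75182053 -0.3910447  -0.21570704] [ 2.76861465e-05 -6.30840254e+01 -2.59569579e+01  1.53906285e-05
  3.96377538e-03 -4.20889580e-05]
5.8417
```

View pics/s3.png

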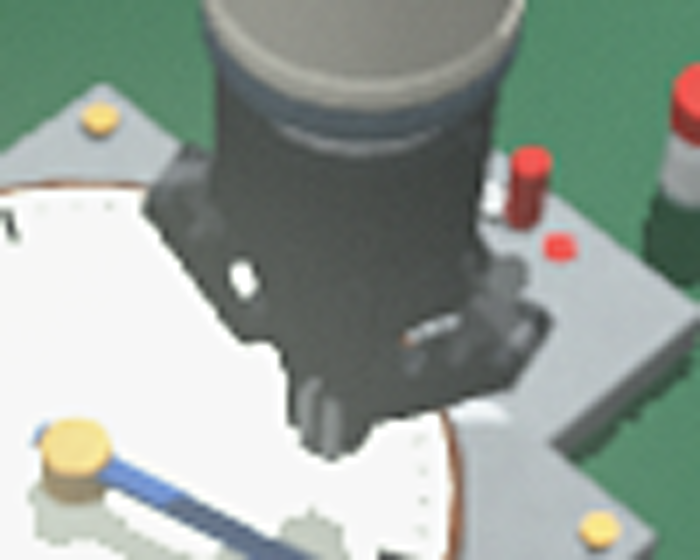

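View pics/w3.png

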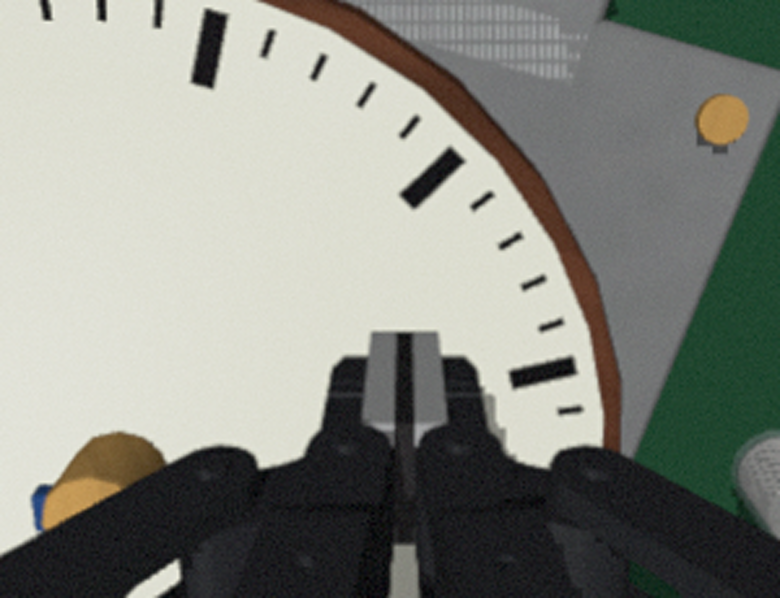

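Run:
```python
from h import *
o=get_obs();p=np.array(o["position"])
for z in (.060,.057,.054,.051):
    bot.servo_line([p[0],p[1],z],velocity=.04); bot.dwell(.1);o=get_obs();print(o["position"],o["wrist_force"])
    if abs(o["wrist_force"][2])>3: break
print(o["time_s"])
snap("scene","s4",(220,110,320,190),7);snap("wrist","w4",(100,100,400,330),2.6)
```

```text
[0.59637142 0.09675127 0.05993378] [ 0.16672548 -0.65084817  0.13233665]
[0.59635873 0.09676372 0.0569581 ] [ 0.49876276 -0.0514547  -0.13893387]
[0.59634575 0.09673856 0.05395917] [-0.18918198  0.6260227   0.02296463]
[0.59634492 0.09677232 0.05094834] [0.16221279 0.0928606  0.35215773]
7.3417
```

View pics/s4.png

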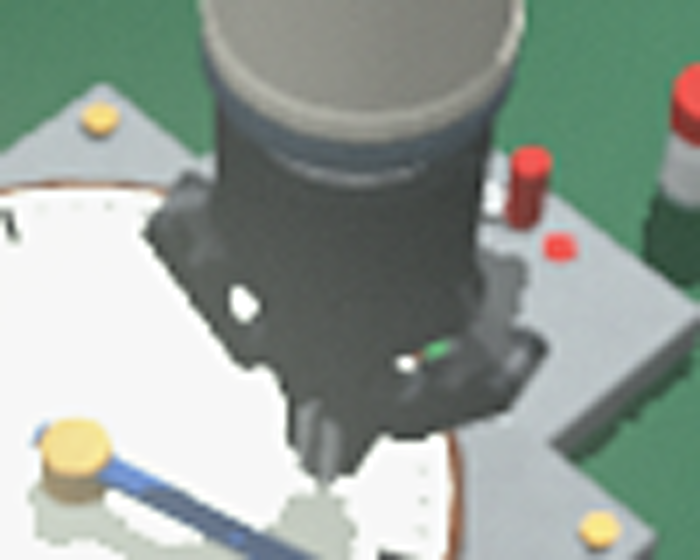

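Run:
```python
from h import *
s=vision.read_camera("scene");w=vision.read_camera("wrist")
for y in (.086,.090,.097):
  for z in (.045,.05,.055,.06): print(y,z,w2pix(s,[[.5963,y,z]])[0].round(1))
for y in (.104,.108):
  for z in (.045,.05,.055,.06): print(y,z,w2pix(w,[[.5963,y,z]])[0].round(1))
```

```text
0.086 0.045 [264.5 182.3]
0.086 0.05 [264.6 181. ]
0.086 0.055 [264.7 179.8]
0.086 0.06 [264.8 178.5]
0.09 0.045 [265.3 180.9]
0.09 0.05 [265.4 179.7]
0.09 0.055 [265.5 178.5]
0.09 0.06 [265.6 177.2]
0.097 0.045 [266.8 178.6]
0.097 0.05 [266.9 177.4]
0.097 0.055 [267.  176.1]
0.097 0.06 [267.1 174.9]
0.104 0.045 [257.4 219.8]
0.104 0.05 [257.5 223.4]
0.104 0.055 [257.6 227.2]
0.104 0.06 [257.7 231.3]
0.108 0.045 [257.1 213.2]
0.108 0.05 [257.2 216.6]
0.108 0.055 [257.3 220.3]
0.108 0.06 [257.4 224.2]
```

View pics/w4.png

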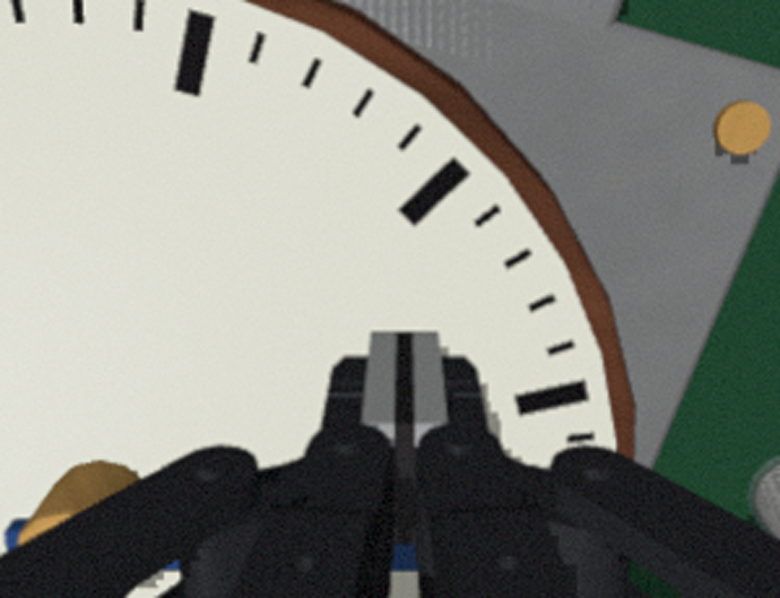

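Run:
```python
from h import *
o=get_obs();p=np.array(o["position"])
for z in (.048,.0455):
    bot.servo_line([p[0],p[1],z],velocity=.04); bot.dwell(.1);o=get_obs();print(o["position"],o["wrist_force"])
    if abs(o["wrist_force"][2])>3: break
ph=np.radians(-2.2)
bot.servo_line(push(C,ph,.078,.030,.0455),velocity=.04)
for off in (.024,.020,.016,.012):
    bot.servo_line(push(C,ph,.078,off,.0455),velocity=.03);o=get_obs();print(off,o["wrist_force"],o["time_s"])
snap("scene","s5",(210,110,310,190),7);snap("wrist","w5",(60,100,400,384),2.2)
```

```text
[0.59641719 0.09675115 0.04791236] [ 0.39366651 -0.44592101  0.44947801]
[0.59644734 0.09676709 0.04544511] [ 0.56397576  0.38051597 -0.05467383]
0.024 [ 0.19283409 -0.64798143 -0.27229752] 9.0583
0.02 [-0.12937478  0.16140667  0.08623193] 9.3417
0.016 [-0.01874055 -0.74799666 -0.09795651] 9.625
0.012 [ 0.15917909 -0.34615147  0.08805382] 9.9083
```

View pics/s5.png

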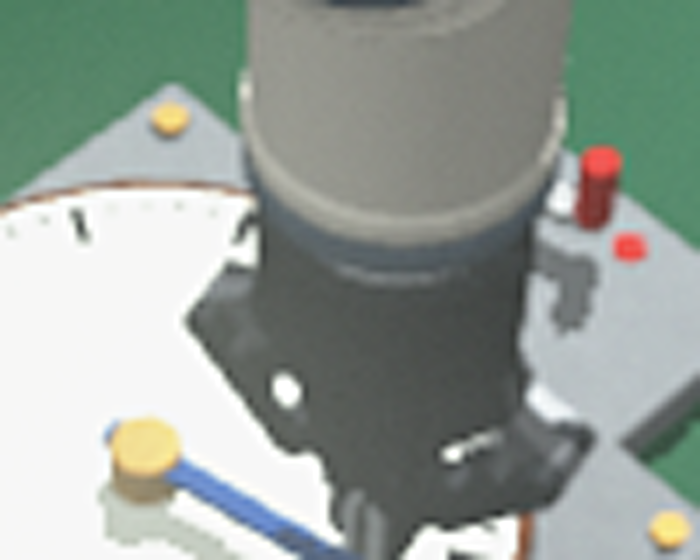

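View pics/w5.png

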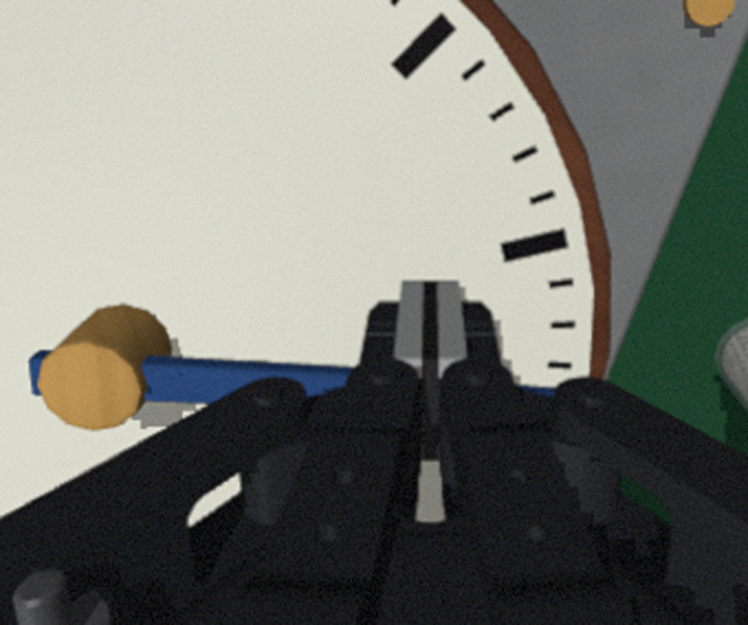

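```bash
cat >> h.py <<'E'
def arc(c,a0,a1,r,off,z,step,vel):
    n=max(1,int(np.ceil(abs(a1-a0)/step)))
    for a in np.linspace(a0,a1,n+1)[1:]:
        bot.servo_line(push(c,a,r,off,z),ori(a),velocity=vel)
        o=get_obs(); print(round(float(np.degrees(a)),1),np.round(o["wrist_force"],1),round(o["time_s"],2),np.round(np.array(o["position"])-push(c,a,r,off,z),4))
E
python3 - <<'E'
from h import *
arc(C,np.radians(-2.2),np.radians(-32),.078,.012,.0455,np.radians(7.5),.05)
snap("scene","s6",(180,110,310,210),6);snap("wrist","w6",(60,100,400,384),2.2)
E
```

```text
-9.6 [-0.5 -0.  -0.1] 10.37 [-0. -0.  0.]
-17.1 [ 0.6  0.2 -0.1] 10.72 [-0.      0.0001 -0.    ]
-24.5 [-0.1 -0.2  1.4] 11.08 [0.0001 0.0002 0.    ]
-32.0 [ 0.3 -0.2  0.5] 11.44 [0.0001 0.0002 0.    ]
```

View pics/s6.png

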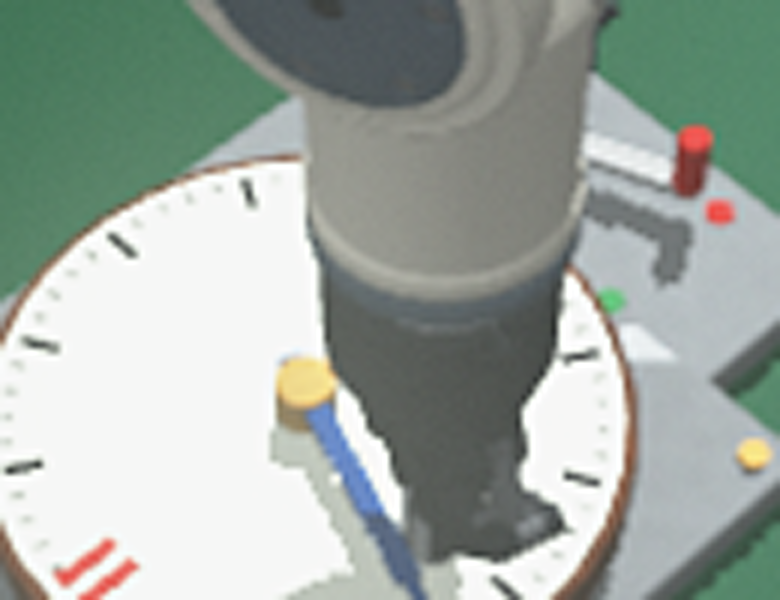

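View pics/w6.png

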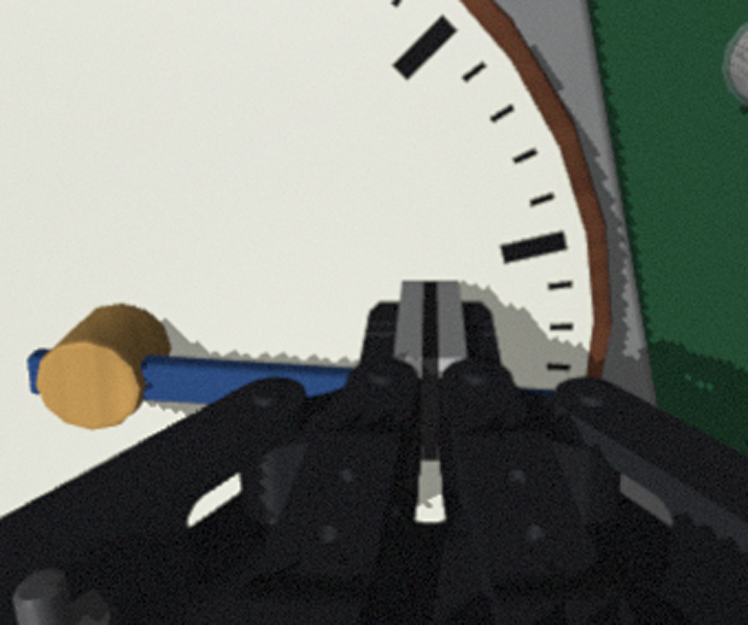

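Run:
```python
from h import *
w=vision.read_camera("wrist")
P=pix2w(w,[(60+(x-.5)/2.2,100+(y-.5)/2.2) for x,y in((155,358.5),(345,369),(92,385))],[.058,.058,.066]);print(P.round(4));d=P[1]-P[0];print(np.degrees(np.arctan2(d[1],d[0])))
```

```text
[[0.5358 0.0555 0.058 ]
 [0.5721 0.0294 0.058 ]
 [0.5254 0.0598 0.066 ]]
-35.73703124467181
```

Run:
```python
from h import *
r=np.radians
arc(C,r(-32),r(-92),.078,.012,.0455,r(7.5),.05)
arc(C,r(-92),r(-99),.078,.012,.0455,r(3.5),.025)
snap("scene","s7",(110,110,290,245),4.3);snap("wrist","w7",(60,100,400,384),2.2)
```

```text
-38.7 [0.5 0.4 0.4] 11.93 [0.0001 0.0001 0.    ]
-45.3 [ 0.4 -0.4  0.5] 12.26 [0.0002 0.0001 0.0001]
-52.0 [ 1.2 -0.1 -0. ] 12.59 [0.0002 0.0002 0.    ]
-58.7 [ 0.1  1.1 -0.4] 12.93 [0.0002 0.0002 0.    ]
-65.3 [-0.7 -0.7 -0. ] 13.26 [0.0003 0.0001 0.0001]
-72.0 [ 0.2  0.5 -0.2] 13.59 [0.0003 0.0001 0.0001]
-78.7 [-0.4 -0.5  0.8] 13.93 [0.0003 0.0001 0.    ]
-85.3 [-0.4 -0.7  0.4] 14.26 [0.0003 0.0001 0.    ]
-92.0 [0.3 0.6 0.5] 14.59 [0.0003 0.0001 0.    ]
-95.5 [ 1.  -0.6 -0.9] 14.93 [0.0003 0.0001 0.    ]
-99.0 [ 0.  -0.5  0.1] 15.28 [0.0001 0.     0.    ]
```

View pics/s7.png

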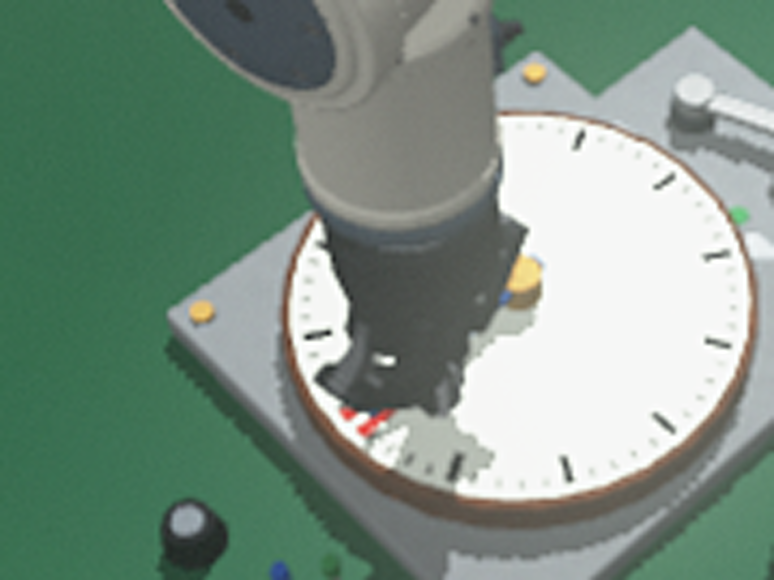

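View pics/w7.png

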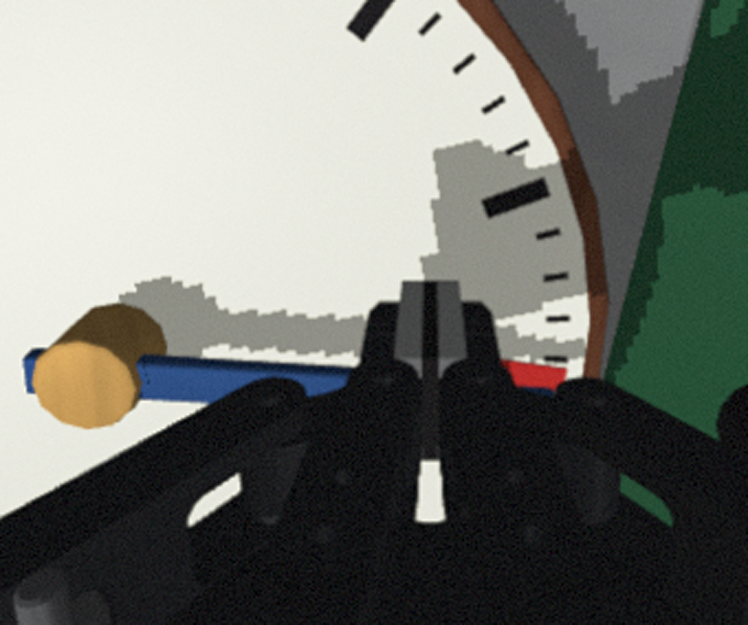

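Run:
```python
from h import *
w=vision.read_camera("wrist")
P=pix2w(w,[(60+(x-.5)/2.2,100+(y-.5)/2.2) for x,y in((145,355.5),(345,367),(86,384),(515,197),(486,209),(548,186))],[.058,.058,.066,.045,.045,.045]);print(P.round(4));d=P[1]-P[0];print(np.degrees(np.arctan2(d[1],d[0])))
for q in P[3:]:
  for c in (C,P[2][:2]):
    d=q[:2]-c;print(np.hypot(*d),np.degrees(np.arctan2(d[1],d[0])))
d=P[5]-P[4];print(np.degrees(np.arctan2(d[1],d[0])))
```

```text
[[ 0.5254  0.048   0.058 ]
 [ 0.5149  0.0022  0.058 ]
 [ 0.5246  0.0583  0.066 ]
 [ 0.5463 -0.0439  0.045 ]
 [ 0.5444 -0.0366  0.045 ]
 [ 0.5478 -0.052   0.045 ]]
-102.92323979058796
0.10564844691258035 -78.09104587660345
0.10449999663077034 -78.01936577821323
0.09813979497127565 -78.31440118553435
0.09699084417342742 -78.23981699986204
0.11388488513457065 -78.19063308080719
0.1127362010818554 -78.12520441401992
-77.4192398205595
```

Run:
```python
from h import *
r=np.radians
arc(C,r(-99),r(-103.5),.078,.012,.0455,r(2.3),.02)
bot.dwell(.3)
a=r(-103.5)
bot.servo_line(push(C,a,.078,.020,.0455),velocity=.05)
bot.servo_line(push(C,a,.078,.020,.17),velocity=.15)
bot.servo_line(push(C,a,.02,.12,.20),velocity=.2)
print(get_obs()["time_s"])
snap("scene","s8",(110,90,330,255),3.5);snap("top","t8",(155,135,370,300),3.6);snap("wrist","w8")
```

```text
-101.2 [ 0.1 -0.8 -0.4] 15.73 [-0.  0.  0.]
-103.5 [ 0.1 -0.5 -0.2] 16.04 [-0.  0.  0.]
18.3833
```

View pics/s8.png

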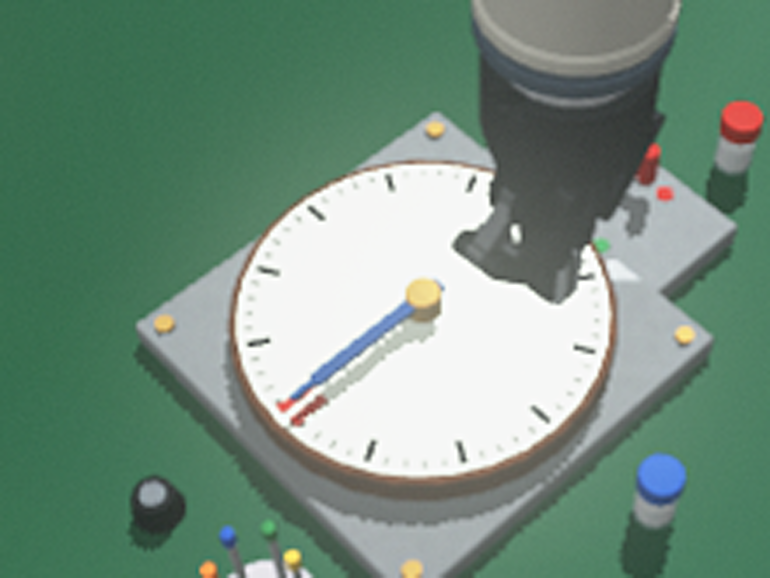

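View pics/t8.png

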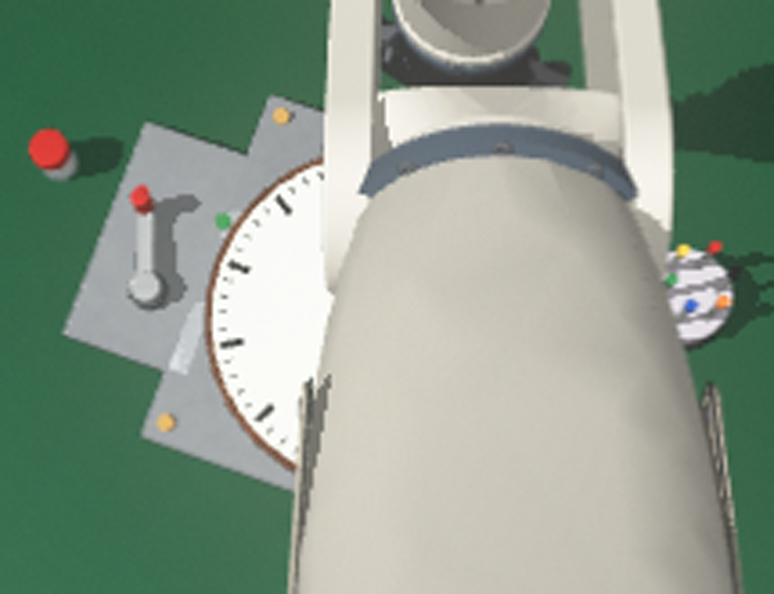

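View pics/w8.png

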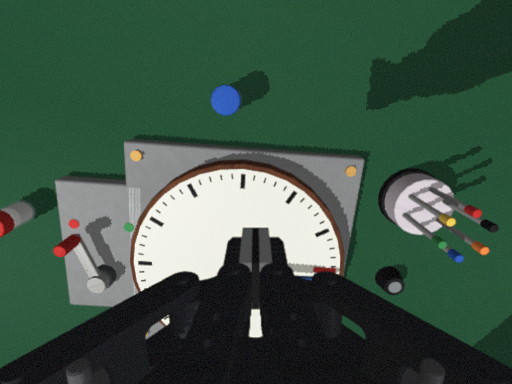

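Run:
```python
from h import *
import cv2
s=snap("scene","s8b",(180,160,260,215),9)
P=pix2w(s,[(110+(x-1)/3.5,90+(y-1)/3.5) for x,y in((424,292),(291,401),(318,378))],[.066,.063,.063]);print(P.round(4))
for q in P[1:]:
  for c in (C,P[0][:2]): d=q[:2]-c;print(np.hypot(*d),np.degrees(np.arctan2(d[1],d[0])))
for a in (-112,-108,-104):
  r=np.radians(a); print(a,((w2pix(s,[[C[0]+k*np.cos(r),C[1]+k*np.sin(r),.063] for k in (.02,.06,.108)])-[180,160])*9+4).round())
```

```text
[[ 0.5262  0.0591  0.066 ]
 [ 0.4947 -0.0459  0.063 ]
 [ 0.5003 -0.0246  0.063 ]]
0.10954694468753445 -105.76039778358833
0.10967263489778643 -106.6890548291082
0.08746359350292336 -106.03241317157942
0.08760134026752003 -107.19471696818331
-112 [[392. 168.]
 [259. 257.]
 [ 93. 366.]]
-108 [[395. 172.]
 [270. 268.]
 [113. 387.]]
-104 [[399. 175.]
 [282. 278.]
 [134. 407.]]
```

View pics/s8b.png

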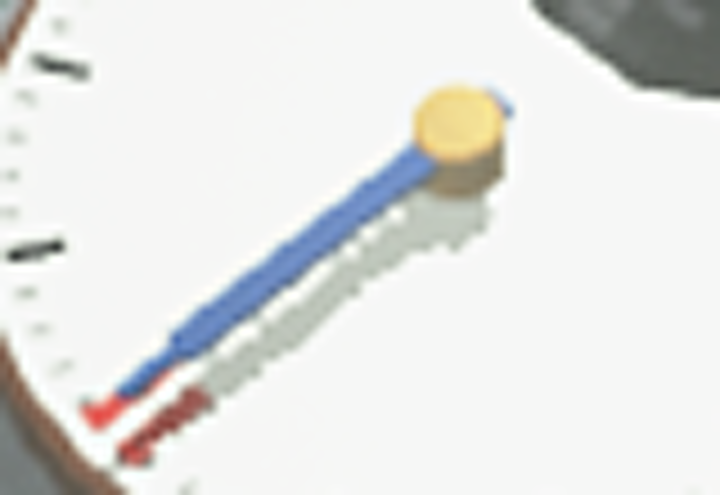

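Run:
```python
from h import *
r=np.radians; PV=np.array([.542,.2274])
bot.reach(push(PV,r(5),.06,.038,.18),ori(r(5)))
bot.servo_line(push(PV,r(5),.06,.038,.075),velocity=.12)
o=get_obs();print(o["position"],o["wrist_force"],o["time_s"])
snap("scene","s9",(220,70,350,170),6);snap("wrist","w9")
```

```text
[0.59906846 0.27070725 0.07578961] [ 1.00314955 -0.29184386  0.85464941] 20.9417
```

View pics/s9.png

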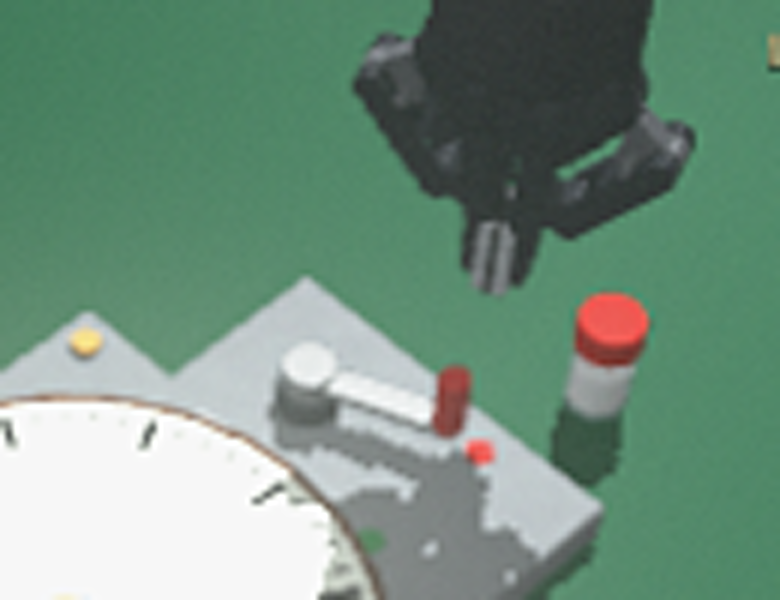

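View pics/w9.png

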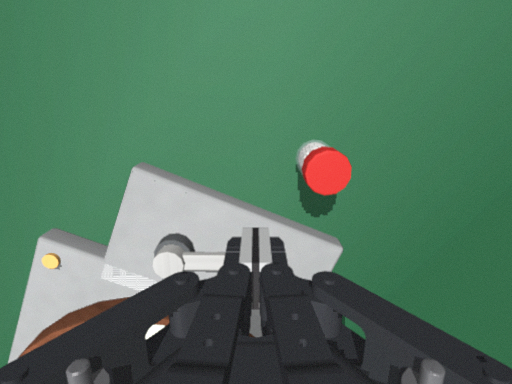

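Run:
```python
from h import *
r=np.radians; PV=np.array([.542,.2274])
for z in (.06,.051,.046):
    bot.servo_line(push(PV,r(5),.06,.038,z),velocity=.05)
    o=get_obs();print(o["position"],o["wrist_force"],o["time_s"])
bot.servo_line(push(PV,r(5),.06,.018,.046),velocity=.04)
arc(PV,r(5),r(-12),.06,.018,.046,r(6),.04)
snap("scene","s10",(220,70,350,170),6);snap("wrist","w10")
```

```text
[0.59815142 0.27033771 0.05947145] [0.6380856  0.34720274 0.09562946] 21.4917
[0.59814251 0.27036628 0.05051559] [ 0.25951395 -0.22849532  0.73176898] 21.825
[0.59821312 0.27039023 0.04565927] [-0.16051235  0.19761964  0.04551103] 22.075
-0.7 [ 0.6 -0.6 -0.4] 23.03 [-0.      0.0001 -0.    ]
-6.3 [-0.   0.1  0.1] 23.34 [-0.0001  0.0001 -0.    ]
-12.0 [ 0.5  0.4 -0.5] 23.65 [-0.      0.0001  0.    ]
```

View pics/s10.png

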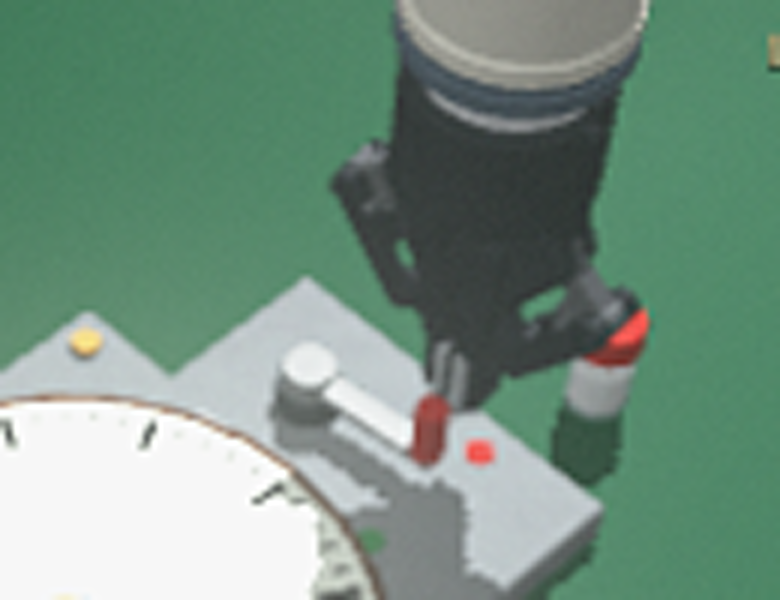

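View pics/w10.png

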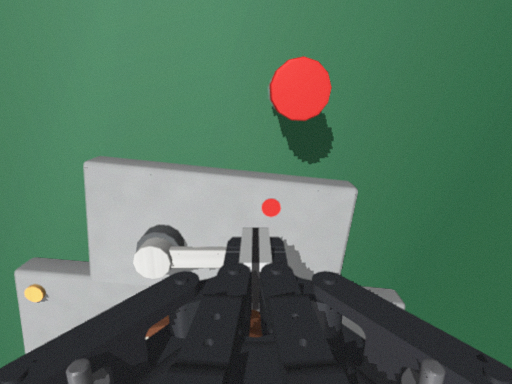

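Lever is moving; finger behind the pin, jar untouched. Continue to the green dot.

Run:
```python
from h import *
r=np.radians; PV=np.array([.542,.2274])
arc(PV,r(-12),r(-42),.06,.018,.046,r(6),.04)
bot.dwell(.3)
a=r(-42)
bot.servo_line(push(PV,a,.06,.028,.046),velocity=.05)
bot.servo_line(push(PV,a,.06,.028,.2),velocity=.15)
bot.reach([.35,.40,.25],ori(r(20)))
print(get_obs()["time_s"])
snap("scene","s11",(110,70,350,250),3.2);snap("top","t11",(155,135,370,300),3.6)
```

```text
-18.0 [-1.4 -0.3 -0.3] 24.07 [-0.  0.  0.]
-24.0 [0.2 0.3 0.5] 24.38 [0.     0.0001 0.    ]
-30.0 [-0.5  0.3  0.1] 24.7 [-0.      0.0001  0.    ]
-36.0 [ 0.5  0.2 -0.3] 25.02 [-0.      0.0001  0.    ]
-42.0 [-0.7 -0.8  0.3] 25.33 [0.     0.0001 0.    ]
28.3833
```

View pics/s11.png

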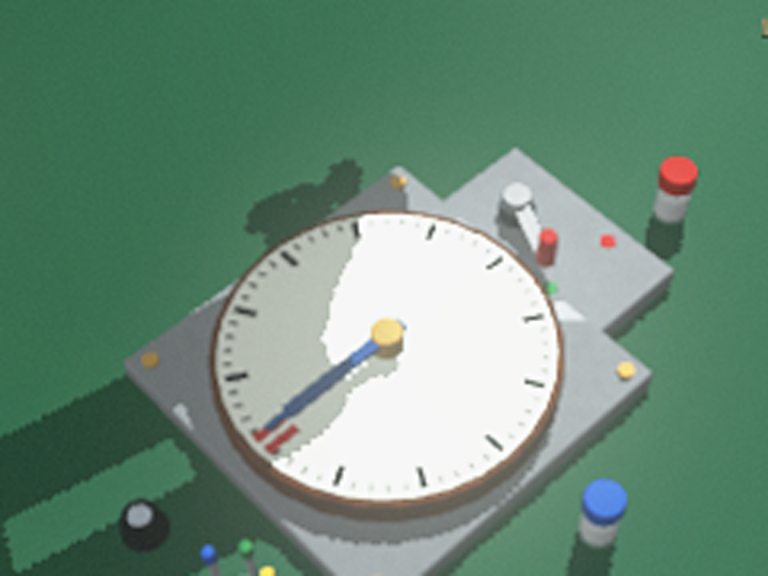

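View pics/t11.png

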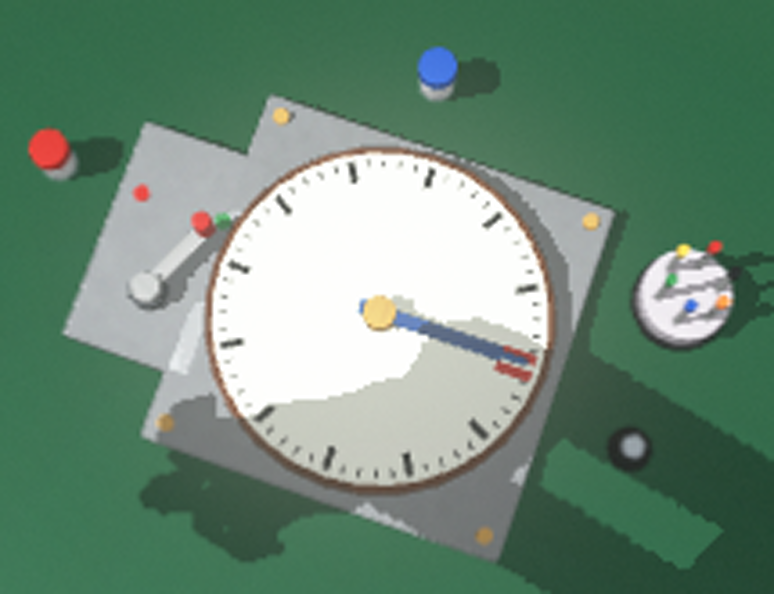

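Run:
```python
from h import *
import cv2
r=snap("top","t12",(245,205,315,250),10)
f=lambda x,y:(155+(x-1.3)/3.6,135+(y-1.3)/3.6)
P=pix2w(r,[f(379,312),f(363,307),f(534,360),f(148,289),f(202,222)],[.066,.063,.063,.044,.066]);print(P.round(4))
an=lambda a,b:np.degrees(np.arctan2(*(b-a)[[1,0]]))
print(an(P[0],P[2]),an(P[1],P[2]),an(P[3],P[4]))
for a in (-112,-108,-104):
  t=np.radians(a);c=[.5237,.0605]; print(a,((w2pix(r,[[c[0]+k*np.cos(t),c[1]+k*np.sin(t),.063] for k in (-.015,.02,.06,.108)])-[245,205])*10+4.5).round().tolist())
```

```text
[[ 0.5234  0.0614  0.066 ]
 [ 0.5271  0.0726  0.063 ]
 [ 0.4932 -0.0467  0.063 ]
 [ 0.5389  0.2265  0.044 ]
 [ 0.5838  0.1876  0.066 ]]
-105.60613225369926 -105.85441056995029 -40.82934278326278
-112 [[102.0, 145.0], [231.0, 200.0], [378.0, 264.0], [555.0, 340.0]]
-108 [[101.0, 149.0], [233.0, 195.0], [384.0, 248.0], [566.0, 312.0]]
-104 [[100.0, 153.0], [234.0, 190.0], [389.0, 232.0], [575.0, 283.0]]
```

View pics/t12.png

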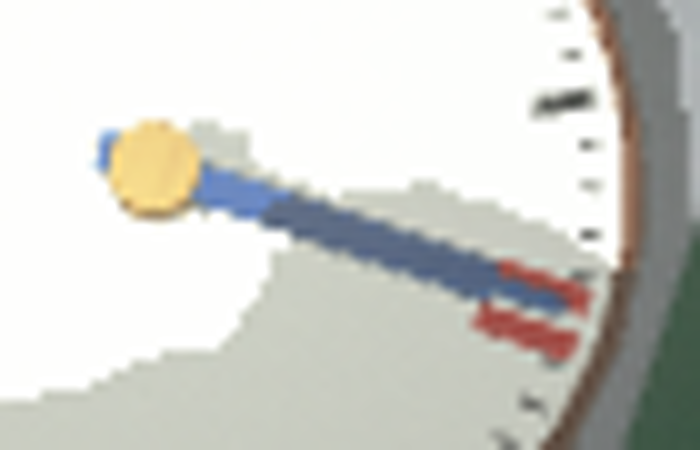

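Run:
```python
from h import *
print(hand_in(), get_obs()["time_s"])
```

```text
the job is handed in; nothing more can be done
the job is handed in; nothing more can be done
```

I pushed the minute hand clockwise to twelve with the closed fingertips, then pushed the start lever to the green dot. I moved the arm clear and handed the job in; no verdict was reported. The clock read 28.4 s just before the last two pictures.

- **Minute hand:** in the last pictures it points at about -106.5° in the world frame. Twelve measures -108.1°, so it stops roughly 0.03 rad short, within the 0.1 rad allowed. Individual readings ranged from -105.6° to -107.2°.
- **Lever:** it points at about -41°, with red at about +8°, so it stands near 0.85 rad (0.75 needed).
- **Jars, loupe and screwdriver stand:** they look unmoved in the top picture. I judged this by eye and did not remeasure their positions.
- **Forces:** the wrist force readings I took between pushing steps stayed at or below about 1.5 N.

One thing disagreed with the task text. With the gripper shut, the fingertips seemed to stand about 20 mm farther back than the stated 17 mm ahead of the tool point. I found this in the pictures and confirmed it by lowering to a tool height of 45 mm without touching the dial, so I used the measured tip height instead.

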